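Fit the retainer plate and press the splined gear home on a scooter gear case

ROBOT

A 6-joint arm with a two-finger parallel gripper is mounted at the origin on the work surface. World frame = base frame: x ahead of the robot, y to its left, z up, the work surface at z = 0. Lengths are in mm, angles in rad, forces in N, time in s.
With the tool pointing down it reaches from about 275 to 1000 mm from the base axis. Payload 8.4 kg.
Tool frame: the origin (TCP) lies at the very end of the fingers, on their centre line; the grasp point (between the pads) lies 19 mm behind it (r.pinch_z is the distance from the TCP to the grasp point, in mm); z points along the fingers, y is the line along which they close (so a half turn about z gives the same grasp; the last joint's range is limited). The gripper opens to 85 mm and grips with 20 to 120 N. Pads are 22 mm wide; open, the fingers measure 114 mm over their backs; the gripper's body (76 mm by 85 mm) begins 54 mm behind the grasp point. The pads swing forward as they close: fully open they stand 13 mm farther back than shut.
Start: joints at [1.128, 0.353, 1.633, -0, 1.155, -0.002], TCP at [266.663, 565.26, 231.281] pointing down, gripper open.
Joint ranges: [-2.63, 2.63], [-0.92, 2.1], [0.06, 2.66], [-1.3, 4.44], [0, 2.69], [-3.02, 3.02]. Speed limits (rad/s): [2.22, 2.22, 2.79, 3.14, 3.14, 3.14].

INTERFACE

Orientations are given as [roll, pitch, yaw] about the fixed x, y, z axes, in that order (R = Rz(yaw) Ry(pitch) Rx(roll)).
In Python, from rig import r gives the robot as it stands.
- The arm moves only by the tool carry_out, never from a script. Its argument "series" is a list of rows, each a list of 7 numbers: the turn, a rotation vector about the tool's x, y, z as a fraction of full scale, then the shift along the tool's x, y, z as a fraction of full scale, then the gripper command: -1 is fully open, 1 is shut, values between are in proportion. A call has 1 to 8 rows; each row is the pose to reach, as a shift and turn from the pose commanded when the call began, along the tool's axes at that moment, turning the shorter way round; what a row does not reach only later rows make up. Full scale, the value 1, is 0.25 m for a shift and pi rad for a turn. A row lasts 1/8 s, in which the tool goes at most 62.5 mm and 10.7 degrees, less where a joint would pass 70% of its speed; a pose out of reach is approached as far as the arm can. A call with a number of a shift or a turn outside -1 to 1 is refused whole. A call with a gripper value outside its range is refused whole. The fingers move at their own pace and stop on an object; "force" is the grip in N (left out, the last holds). Time passes only in rows, so rows that repeat a pose let the fingers close. It gives the time, the measured TCP pose, the force, the opening and the grip force at its end, in the units of the state.
- r.sense(): the state, without advancing time (a new reading comes with each control period).
- r.grab_frame(name): name is "scene" or "top"; returns the picture (420x560x3 uint8, red, green, blue); there is no depth.
- r.get_calibration(name): a dict with "K" (3x3 intrinsics, pixels), "pose" (4x4, takes a point from camera to world coordinates). Camera axes: x right, y up, looking along -z (the intrinsics and any distortion apply to the point x, -y, -z); pixel columns grow to the right and rows downward; lengths in mm; the calibration is good to about 2 mm. A picture is of the moment at which its call begins. get_calibration takes no time and is no camera call.
- r.sign_off(): hands the job in; it is judged then, once.
Trained networks look in the newest picture that a camera, given by its name, has taken for a name from the list of things; names that differ only in an ending like _2 or _b are one class to them, and where a whole thing is asked for, a point or a joint stands for the part that bears it (a point fixed in the world has none). Each returns a list of dicts, best first, with "score" (0 to 1); they miss things now and then, are a little off and sometimes report something else, mostly with a low value. They report only what shows in the picture. A call takes as long as a camera call. They do not tell look-alikes from the thing itself.
- r.silhouettes(camera, label): "region" (420x560 bool, what is visible of it) and "position" ([row, column] in pixels, amid what is visible of it).
The state is a dict: "clock": time; "qpos": joint angles; "qvel": joint speeds; "joint_efforts": joint torques, N m; "eef_pos": TCP position; "tcp_rot": TCP orientation; "contact_force": force on the tool from outside, world axes, zero at the start; "wrist_torque": the same for the moment, N m; "opening": opening from 0.0 (shut) to 1.0 (fully open); "grasp_force": force on a finger pad.
Only numpy, scipy, OpenCV 4.12 (cv2) and the standard library are available. Lean on these libraries where they do the work, as an engineer would, in place of code of your own. Each camera call takes 0.05 s, during which the arm holds its last target. There are 200 camera calls.

TASK

Lower the retainer plate over the two locating pins of the gear case until it lies flush on the case. Then put the drive gear on the splined shaft, disc side down, turning it until the splines mesh, and push it fully home against the spring collar. The spring pushes it back out, so finish while still holding the gear pressed fully home; do not let go, and leave the other things on the bench where they are.

Things in the scene. Friction and masses are not known exactly. Their poses are not given: they have to be found in the camera images.
- housing: Half of a scooter gear case, aluminium, fixed: 180 mm long (x), 100 mm wide (y), half-round ends, finned flanks, flat top face 40 mm above the bench. Origin: centre of the underside. Splined shaft at x +50, y 0 mm. The plate is seated when its frame matches this one in x, y and yaw, with its underside on the face.
- pin_a (a point): Foot of a locating pin, on the case face at the case's x -66, y +26 mm. Steel, 8 mm diameter, standing 13 mm above the face, the last 5 mm tapering to 4 mm.
- pin_b (a point): Foot of the other, equal locating pin, at the case's x +8, y -26 mm.
- plate: Aluminium retainer plate 160 (x) by 80 (y) by 6 mm, 0.24 kg, flat on the bench, right way up. Origin: centre of the underside. Holes: 53 mm at x +50, y 0 (clears shaft and collar); 10 mm at x -66, y +26 and x +8, y -26 (for the pins). Held by an upright rib on top, 40 mm long (x), 12 mm thick (y), centred at x -16, y 0, from 6 to 32 mm above the underside. Centre of mass near x -10.
- gear: Steel gear, 0.26 kg, upright: toothed disc 12 mm thick, 73 mm over the teeth; above it a hexagonal boss 34 mm across flats, up to 42 mm. Origin: centre of the underside, z up the open bore. Flats face 0, 60 .. 300 degrees from its x. In the 27 mm bore, 1 to 17 mm up, six spline teeth 3.6 mm wide at those same angles reach in to 9.2 mm from the axis.
- shaft (a joint): Angle of the splined shaft in the case, rad, anticlockwise from above; at 0 a rib lies along the case's x axis. It is stiff: about 0.5 N m turns it. Meshed, the splines leave the gear about 7 degrees of play either way. Unmeshed, the gear's underside rests on the rib ends, 74 mm above the bench.
- shaft_tip (a point): Tip of the upright steel shaft, on its axis, 86 mm above the bench; axes turn with it. Six ribs 3.6 mm wide, out to 12 mm from the axis, at 0, 60 .. 300 degrees from its x, end 74 mm above the bench; above them a round nose, 15 mm diameter, tapered in the last 6 mm. Splines mesh when the gear's x is 30 degrees (plus multiples of 60) from this x.
- collar (a joint): Travel of the round spring collar (36 mm diameter, 8 mm thick) around the shaft, m: 0 up, 0.008 fully down. 6 N starts it, 14 N holds it fully down; it springs back. Its top is 60 mm above the bench when up, 52 mm when down: the gear is home with its underside 52 mm above the bench.
- wrench: Bystander: steel combination wrench 180 mm long, lying on the bench. Leave alone.
- footpeg: Bystander: black footpeg about 115 mm long, 26 mm wide, 24 mm high. Leave alone.
- bulb: Bystander: glass bulb in a clear case, 56 x 36 x 36 mm. Leave alone.
- pedal: Bystander: aluminium brake pedal about 180 mm long, lying flat, 14 mm high. Leave alone.
There are look-alikes about, which are no part of the job. Of the things like the housing, leave any that is yellow; of the rest the larger one is meant.

How it is judged:
By the outcome, as a careful person would: the job done as asked, in the order asked, and still so for the second after the job is handed in, while the arm keeps its last pose, push and grip.
It also fails if it takes over 61 s, if anything falls off the work surface, if the arm or the gripper's body presses on something with over 40 N, if the wrist force passes 120 N, or if a joint passes its speed limit or range.

## Working session

There is one attempt and no reset: what is moved stays moved. The work goes in short steps, Python scripts to look and compute and a tool call to move; the robot and the scene stay as the last step left them, time stands still between calls to the robot, and variables do not carry over. Pictures are saved under pics/ and viewed, at most 10 in all, crops included, and the job is handed in when it is done.

Besides the shell and the picture viewer there is one more tool, called after "Emit:" by a JSON object that holds its "fn" and its "kwargs", one argument or row to a line. carry_out: Moves the arm, as the interface text tells. Its arguments: {"type":"object","properties":{"series":{"type":"array"},"force":{"type":"number"}},"required":["series"]}

```bash
ls; mkdir -p pics; python3 - <<'E'
from rig import r
import cv2,numpy as np
for n in("scene","top"):
    im=r.grab_frame(n); cv2.imwrite(f"pics/{n}0.png",im[:,:,::-1]); c=r.get_calibration(n); print(n,c["K"],np.round(c["pose"],3),[k for k in c])
    for l in("housing","plate","gear","shaft_tip","collar"):
        print(l,[(round(d["score"],2),np.round(d["position"]),d["region"].sum()) for d in r.silhouettes(n,l)])
print(r.sense())
E
```

```text
pics
scene [[455.10153255   0.         274.20038391]
 [  0.         455.10153255 205.99155785]
 [  0.           0.           1.        ]] [[-8.830000e-01 -3.110000e-01  3.510000e-01  1.011966e+03]
 [ 4.690000e-01 -5.960000e-01  6.520000e-01  8.074270e+02]
 [ 7.000000e-03  7.400000e-01  6.720000e-01  8.775010e+02]
 [ 0.000000e+00  0.000000e+00  0.000000e+00  1.000000e+00]] ['K', 'pose']
housing [(0.98, array([197., 287.]), np.int64(1888)), (0.77, array([220., 345.]), np.int64(1125)), (0.69, array([138., 290.]), np.int64(1338))]
plate [(0.88, array([276., 354.]), np.int64(1585))]
gear [(0.85, array([159., 248.]), np.int64(378))]
shaft_tip []
collar [(0.62, array([184., 303.]), np.int64(40))]
top [[452.09945926   0.         281.96971446]
 [  0.         452.09945926 210.50422303]
 [  0.           0.           1.        ]] [[-2.50000e-02  9.90000e-01 -1.40000e-01  4.42241e+02]
 [-9.99000e-01 -2.10000e-02  3.00000e-02  3.79080e+01]
 [ 2.70000e-02  1.41000e-01  9.90000e-01  9.91398e+02]
 [ 0.00000e+00  0.00000e+00  0.00000e+00  1.00000e+00]] ['K', 'pose']
housing [(0.87, array([241., 303.])
[... 331 characters left out ...]
 'qpos': array([ 1.12757727e+00,  3.52973925e-01,  1.63341742e+00,  1.06008126e-05,
        1.15517013e+00, -2.41282506e-03]), 'qvel': array([-1.24614089e-04,  9.19986606e-05,  6.24406747e-04, -8.09075248e-04,
       -4.19525225e-04, -1.01105283e-03]), 'joint_efforts': array([-2.05295919e-04, -6.04878259e+01, -3.42312527e+01, -1.35570244e-04,
        1.60060681e-03,  1.65721917e-05]), 'eef_pos': array([266.67385341, 565.25640889, 231.2897962 ]), 'tcp_rot': array([ 3.14156145e+00, -9.62317632e-06,  2.70078214e+00]), 'contact_force': array([-0.36541605,  0.58737654,  1.02299249]), 'wrist_torque': array([ 0.00492114, -0.06842081,  0.01142137]), 'grasp_force': 0.0, 'opening': 1.0027157932368247}
```

```bash
python3 - <<'E'
import cv2
a=cv2.imread("pics/top0.png")[130:400,80:500]; cv2.imwrite("pics/top0c.png",cv2.resize(a,(800,514),interpolation=2))
a=cv2.imread("pics/scene0.png")[90:330,170:470]; cv2.imwrite("pics/sc0c.png",cv2.resize(a,(750,600),interpolation=2))
E
```

```text
(no output)
```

View pics/top0c.png

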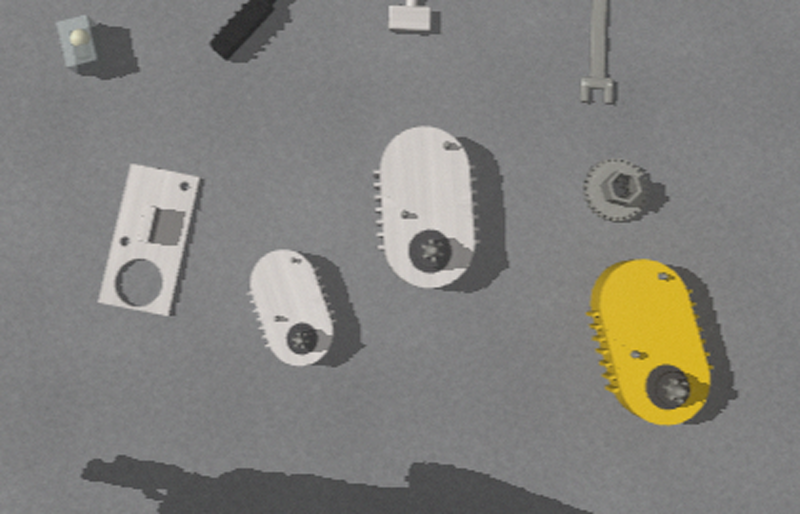

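View pics/sc0c.png

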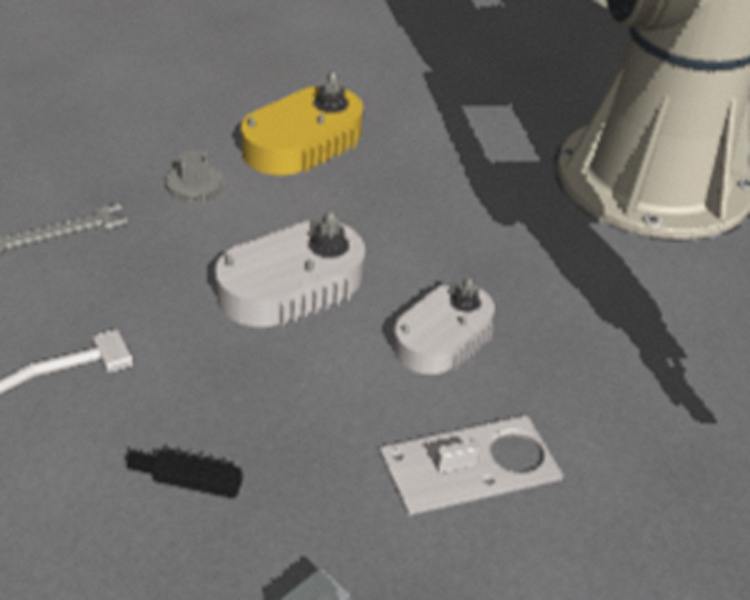

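The larger white case is in the middle (top crop ~(430,205)). The plate is on the left (150,240), the gear on the right (617,190), and the yellow and small cases are look-alikes. I'll fit model outlines to both views.

```bash
cat > lib.py <<'E'
import numpy as np,cv2
from scipy.optimize import least_squares
from scipy.ndimage import map_coordinates
def proj(c,P):
    T=np.linalg.inv(c["pose"]); q=P@T[:3,:3].T+T[:3,3]; q=q*[1,-1,-1]
    u=q@c["K"].T; return u[:,:2]/u[:,2:]
def ray(c,row,col,z):
    d=np.linalg.inv(c["K"])@[col,row,1]; d=c["pose"][:3,:3]@(d*[1,-1,-1]); o=c["pose"][:3,3]
    return o+d*(z-o[2])/d[2]
def circ(x,y,rad,z,n=40):
    a=np.arange(n)*2*np.pi/n; return np.c_[x+rad*np.cos(a),y+rad*np.sin(a),0*a+z]
def poly(v,z,step=4):
    o=[]
    for p,q in zip(v,np.roll(v,-1,0)):
        n=int(np.hypot(*(q-p))/step); o.append(p+(q-p)*(np.arange(n)[:,None]+.5)/n)
    o=np.vstack(o); return np.c_[o,0*o[:,0]+z]
def rect(a,b,z): return poly(np.array([[a,b],[-a,b],[-a,-b],[a,-b]])*.5,z)
def stadium(L,W,z):
    a=np.linspace(-np.pi/2,np.pi/2,40); h=(L-W)/2
    v=np.r_[np.c_[h+W/2*np.cos(a),W/2*np.sin(a)],np.c_[-h-W/2*np.cos(a),-W/2*np.sin(a)]]
    return poly(v,z,1.5)
def place(p,P): 
    c,s=np.cos(p[3]),np.sin(p[3]); return P@np.array([[c,s,0],[-s,c,0],[0,0,1]])+p[:3]
def fit(views,curves,p0,free=(0,1,2,3),reach=5,it=12):
    """views: [(cal,gray)], curves: [(pts,sign)] sign=+1 bright inside"""
    p=np.array(p0,float); free=list(free)
    for k in range(it):
        w=reach if k<it//2 else max(2,reach/2); data=[]
        for c,g in views:
            for P,s in curves:
                u=proj(c,place(p,P)); t=np.roll(u,-1,0)-np.roll(u,1,0); n=np.c_[t[:,1],-t[:,0]]
                n/=np.linalg.norm(n,axis=1)[:,None]+1e-9
                n*=np.sign(((u-u.mean(0))*n).sum(1).mean()) # outward
                d=np.arange(-w,w+.01,.25); X=u[:,None]+n[:,None]*d[None,:,None]
                I=map_coordinates(g,[X[...,1],X[...,0]],order=1)
                G=-s*np.gradient(I,axis=1)*np.exp(-(d/w)**2); j=G.argmax(1); ok=G.max(1)>2
                data.append((c,P,n,u+n*d[j][:,None],ok))
        def f(q):
            pp=p.copy(); pp[free]=q*np.array([1,1,1,.02])[free]
            return np.concatenate([(((proj(c,place(pp,P))-m)*n).sum(1))[ok] for c,P,n,m,ok in data])
        q=least_squares(f,p[free]/np.array([1,1,1,.02])[free],loss="soft_l1",f_scale=.4)
        p[free]=q.x*np.array([1,1,1,.02])[free]
    e=f(q.x); return p,np.median(abs(e)),len(e)
def gray(im): return cv2.GaussianBlur(im.mean(2).astype(np.float32),(0,0),.6)
PL=[(rect(160,80,6),1),(circ(50,0,26.5,6),-1)]
HO=[(stadium(180,100,40),1)]
GE=[(circ(0,0,36,12),1)]
E
cat > m.py <<'E'
from lib import *
from rig import r
ims={n:cv2.imread(f"pics/{n}0.png")[:,:,::-1] for n in("top","scene")}
V={n:(r.get_calibration(n),gray(ims[n])) for n in ims}
t=V["top"][0]; cr=lambda x,y,z:ray(t,130+y/1.905,80+x/1.905,z)
h=cr(427,205,40); g=cr(617,190,12); p=cr(150,240,6)
big=cr(138,282,6); shf=cr(430,250,60)
yaw=lambda a,b:np.arctan2((b-a)[1],(b-a)[0])
H0=[h[0],h[1],0,yaw(cr(445,147,40),cr(408,214,40))-np.arctan2(-52,74)]; P0=[p[0],p[1],0,yaw(cr(185,186,6),cr(124,241,6))-np.arctan2(-52,74)]
for nm,cv,p0 in(("H",HO,H0),("P",PL,P0),("G",GE,[g[0],g[1],0,0])):
    fr=(0,1,2) if nm=="G" else (0,1,2,3)
    print(nm,np.round(p0,2))
    for vs in(["top"],["scene"],["top","scene"]):
        f2=[i for i in fr if i!=2] if len(vs)==1 else fr
        q=fit([V[v] for v in vs],cv,p0,f2); print(vs,np.round(q[0],3),q[1:])
    S=globals().setdefault("S",{}); S[nm]=q[0]
tiles=[]
for n in ims:
    for nm in S:
        c=V[n][0]; pts=proj(c,place(S[nm],np.array([[0,0,20.]])))[0]; k=6; w=44
        o=(pts-w).astype(int); a=ims[n][o[1]:o[1]+2*w,o[0]:o[0]+2*w,::-1]; a=cv2.resize(a,None,fx=3,fy=3,interpolation=2)
        C=[x for x,_ in{"H":HO,"P":PL,"G":GE}[nm]]
        if nm=="H": C=C+[circ(-66,26,4,40,16),circ(8,-26,4,40,16),circ(50,0,18,60),circ(50,0,3,86,12)]
        if nm=="P": C=C+[circ(-66,26,5,6,16),circ(8,-26,5,6,16),rect(40,12,32)+[-16,0,0]]
        if nm=="G": C=C+[circ(0,0,17,42)]
        for P in C:
            for u in (proj(c,place(S[nm],P))-o+.5)*3-.5: cv2.circle(a,tuple(np.round(u).astype(int)),0,(0,0,255),-1)
        tiles.append(cv2.copyMakeBorder(a,0,264-a.shape[0],0,264-a.shape[1],0))
cv2.imwrite("pics/ov0.png",np.vstack([np.hstack(tiles[:3]),np.hstack(tiles[3:])]))
E
python3 m.py
```

```text
H [518.39 -36.43   0.     3.22]
['top'] [518.099 -35.645   0.      3.172] (np.float64(0.003772368864664274), 261)
['scene'] [519.048 -36.655   0.      3.16 ] (np.float64(0.00575745641111148), 176)
['top', 'scene'] [ 5.18356e+02 -3.57360e+01  2.96000e-01  3.17100e+00] (np.float64(0.2459220589398115), 442)
P [488.74 276.07   0.     2.91]
['top'] [490.863 277.869   0.      2.923] (np.float64(0.0051754241584787836), 160)
['scene'] [491.827 278.502   0.      2.927] (np.float64(0.2534578237596319), 160)
['top', 'scene'] [490.984 278.044  -0.934   2.924] (np.float64(0.2490477133170997), 320)
G [ 532.83 -258.09    0.      0.  ]
['top'] [ 534.029 -258.803    0.       0.   ] (np.float64(0.527211155811802), 30)
['scene'] [ 534.424 -259.364    0.       0.   ] (np.float64(0.009669221679610204), 17)
['top', 'scene'] [ 5.34049e+02 -2.59183e+02 -3.14000e-01  0.00000e+00] (np.float64(0.287988175312609), 46)
```

View pics/ov0.png

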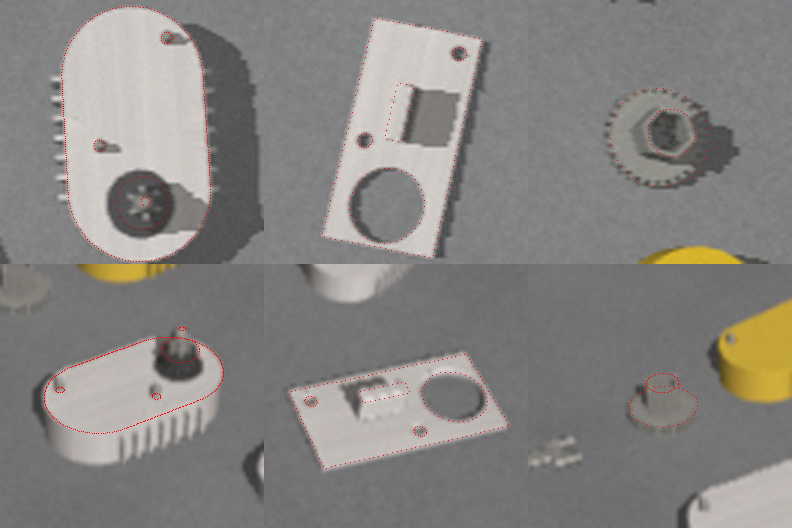

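Overlays agree: both views match within about 1 mm, with heights near 0. Next I need the gear yaw, the shaft angle and the first move.

```bash
cat > go.py <<'E'
import sys,numpy as np
from rig import r
from scipy.spatial.transform import Rotation as R
def go(x,y,z,yaw):
    s=r.sense(); A=R.from_euler("xyz",s["tcp_rot"]); B=R.from_euler("xyz",[np.pi,0,yaw])
    rv=(A.inv()*B).as_rotvec()/np.pi; d=A.inv().apply(np.array([x,y,z])-s["eef_pos"])/250
    print("at",np.round(s["eef_pos"],2),np.round(s["tcp_rot"],4),"F",np.round(s["contact_force"],1),"M",np.round(s["wrist_torque"],2),"open",round(s["opening"],3),"t",s["clock"]); print("turn",np.round(rv,4),"shift",np.round(d,4))
if __name__=="__main__": go(*map(float,sys.argv[1:5]))
E
cat > g.py <<'E'
from lib import *
from rig import r
def ring(c,g,x,y,z,rad):
    P=circ(x,y,rad,z,360); u=proj(c,P); return map_coordinates(g,[u[:,1],u[:,0]],order=1)
im={n:cv2.imread(f"pics/{n}0.png").mean(2).astype(np.float32) for n in("top","scene")}
sx,sy=518.36+50*np.cos(3.171),-35.8+50*np.sin(3.171); a=np.arange(360)*np.pi/180
for n in im:
    c=r.get_calibration(n)
    for z in(72,):
      for dx in(-1.5,0,1.5):
        o=[]
        for rad in(8.5,10,11.5):
            I=ring(c,im[n],sx+dx,sy,z,rad); f=(I*np.exp(-6j*a)).mean(); o.append((round(abs(f),1),round(-np.degrees(-np.angle(f))/6,1)))
        print("shaft",n,dx,o,"(world deg mod 60)")
    for z,rad in((42,18.3),(42,17.5),(42,19)):
        I=ring(c,im[n],534.1,-259.1,z,rad); f=(I*np.exp(-6j*a)).mean(); print("hex corners?",n,rad,round(abs(f),1),round(np.degrees(np.angle(f))/6,1))
    # edge strength of hex outline
    g=gray(cv2.merge([im[n]]*3)); best=[]
    for th in range(0,60,3):
        H=lambda k:np.array([[k*np.cos(b),k*np.sin(b)] for b in np.radians(th+30+60*np.arange(6))])
        s=0
        for k in(18.3,21):
            P=place([534.1,-259.1,0,0],poly(H(k),42,1)); u=proj(c,P); v=map_coordinates(g,[u[:,1],u[:,0]],order=1); s=s+(v if k<19 else -v)
        best.append((round(float(s.mean()),1),th))
    print("flats",n,sorted(best)[::-1][:6])
E
python3 g.py; python3 go.py 503.7 275.2 90 2.924; python3 go.py 503.7 275.2 8.5 2.924
```

```text
shaft top -1.5 [(np.float64(7.6), np.float64(-3.5)), (np.float64(8.4), np.float64(-4.4)), (np.float64(7.0), np.float64(-4.7))] (world deg mod 60)
shaft top 0 [(np.float64(10.1), np.float64(-6.5)), (np.float64(12.2), np.float64(-5.7)), (np.float64(7.9), np.float64(-5.1))] (world deg mod 60)
shaft top 1.5 [(np.float64(5.9), np.float64(-8.1)), (np.float64(7.9), np.float64(-7.4)), (np.float64(6.4), np.float64(-5.3))] (world deg mod 60)
hex corners? top 18.3 3.8 -12.4
hex corners? top 17.5 3.2 -13.0
hex corners? top 19 3.8 -11.3
at [266.67 565.26 231.29] [ 3.1416 -0.      2.7008] F [-0.4  0.6  1. ] M [ 0.   -0.07  0.01] open 1.003 t 0.6
turn [ 0.     -0.     -0.0711] shift [-1.3525 -0.6448  0.5651]
at [266.67 565.26 231.29] [ 3.1416 -0.      2.7008] F [-0.4  0.6  1. ] M [ 0.   -0.07  0.01] open 1.003 t 0.6
turn [ 0.     -0.     -0.0711] shift [-1.3525 -0.6448  0.8911]Traceback (most recent call last):
  File "g.py", line 23, in <module>
    P=place([534.1,-259.1,0,0],poly(H(k),42,1)); u=proj(c,P); v=map_coordinates(g,[u[:,1],u[:,0]],order=1); s=s+(v if k<19 else -v)
                                                                                                              ~^^~~~~~~~~~~~~~~~~~~
ValueError: operands could not be broadcast together with shapes (108,) (124,)
```

Emit:
{"fn": "carry_out", "kwargs": {
  "series": [
    [0,0,-0.0711,-0.9,-0.43,0.3,-1],
    [0,0,-0.0711,-0.9,-0.43,0.3,-1],
    [0,0,-0.0711,-0.9,-0.43,0.3,-1],
    [0,0,-0.0711,-0.9,-0.43,0.3,-1],
    [0,0,-0.0711,-0.9,-0.43,0.3,-1],
    [0,0,-0.0711,-0.9,-0.43,0.3,-1]
  ],
  "force": 60
}}

```text
clock: 1.35
eef_pos: [424.6, 371.8, 156.3]
tcp_rot: [3.141, -0.0, 2.922]
contact_force: [-0.6, 0.3, 0.3]
opening: 1.002
grasp_force: 0.0
```

```bash
sed -i 's/s=s+(v if k<19 else -v)/s=s+(v.mean() if k<19 else -v.mean())/; s/float(s.mean())/float(s)/' g.py; python3 g.py | grep -v "shaft top"; python3 go.py 503.7 275.2 70 2.924
```

```text
hex corners? top 18.3 3.8 -12.4
hex corners? top 17.5 3.2 -13.0
hex corners? top 19 3.8 -11.3
flats top [(6.2, 45), (6.1, 48), (5.8, 42), (5.7, 39), (5.4, 54), (5.4, 51)]
shaft scene -1.5 [(np.float64(0.6), np.float64(-8.1)), (np.float64(1.2), np.float64(-8.2)), (np.float64(2.8), np.float64(-10.6))] (world deg mod 60)
shaft scene 0 [(np.float64(0.8), np.float64(-9.1)), (np.float64(1.6), np.float64(-10.6)), (np.float64(2.6), np.float64(-11.1))] (world deg mod 60)
shaft scene 1.5 [(np.float64(1.1), np.float64(-13.8)), (np.float64(1.5), np.float64(-11.6)), (np.float64(1.4), np.float64(-10.8))] (world deg mod 60)
hex corners? scene 18.3 1.3 -16.9
hex corners? scene 17.5 1.4 -14.0
hex corners? scene 19 1.4 -20.0
flats scene [(2.4, 42), (2.3, 45), (2.3, 39), (2.3, 36), (2.3, 33), (2.3, 30)]
at [424.59 371.84 156.31] [ 3.1415e+00 -3.0000e-04  2.9224e+00] F [-0.6  0.3  0.3] M [0.03 0.02 0.03] open 1.002 t 1.35
turn [ 0.     -0.0001 -0.0005] shift [-0.393  -0.3086  0.3451]
```

Emit:
{"fn": "carry_out", "kwargs": {
  "series": [
    [0,0,-0.0005,-0.393,-0.3086,0.34,-1],
    [0,0,-0.0005,-0.393,-0.3086,0.34,-1],
    [0,0,-0.0005,-0.393,-0.3086,0.34,-1],
    [0,0,-0.0005,-0.393,-0.3086,0.34,-1],
    [0,0,-0.0005,-0.393,-0.3086,0.48,-1],
    [0,0,-0.0005,-0.393,-0.3086,0.56,-0.3],
    [0,0,-0.0005,-0.393,-0.3086,0.585,0.3],
    [0,0,-0.0005,-0.393,-0.3086,0.585,0.4]
  ]
}}

```text
clock: 2.35
eef_pos: [503.5, 276.8, 10.8]
tcp_rot: [3.141, 0.001, 2.927]
contact_force: [0.2, -0.2, 1.2]
opening: 0.379
grasp_force: 0.0
```

```bash
python3 go.py 503.7 275.2 8.5 2.924
```

```text
at [503.53 276.79  10.81] [3.1409e+00 5.0000e-04 2.9269e+00] F [ 0.2 -0.2  1.2] M [ 0.02 -0.01 -0.08] open 0.379 t 2.35
turn [0.0002 0.0002 0.0009] shift [-0.002  -0.0061  0.0092]
```

Emit:
{"fn": "carry_out", "kwargs": {
  "series": [
    [0,0,0,0,0,0.006,0.4],
    [0,0,0,0,0,0.006,0.7],
    [0,0,0,0,0,0.006,1],
    [0,0,0,0,0,0.006,1],
    [0,0,0,0,0,0.006,1]
  ]
}}

```text
clock: 2.98
eef_pos: [504.0, 275.7, 9.4]
tcp_rot: [3.141, 0.001, 2.925]
contact_force: [-2.1, -0.1, 6.0]
opening: 0.127
grasp_force: 59.9
```

```bash
python3 go.py 503.7 275.2 60 2.924
```

```text
at [503.96 275.75   9.43] [3.1408e+00 6.0000e-04 2.9254e+00] F [-2.1 -0.1  6. ] M [-0.02  0.27  0.06] open 0.127 t 2.975
turn [0.0002 0.0002 0.0005] shift [ 0.0004 -0.0022 -0.2023]
```

Emit:
{"fn": "carry_out", "kwargs": {
  "series": [
    [0,0,0,0,0,-0.15,1],
    [0,0,0,0,0,-0.35,1],
    [0,0,0,0,0,-0.53,1],
    [0,0,0,0,0,-0.53,1],
    [0,0,0,0,0,-0.53,1]
  ],
  "force": 80
}}

```text
clock: 3.6
eef_pos: [502.9, 275.1, 140.3]
tcp_rot: [-3.141, -0.001, 2.926]
contact_force: [-0.8, -0.4, -2.3]
opening: 0.126
grasp_force: 78.8
```

```bash
python3 go.py 531.55 -35.35 140 3.171
```

```text
at [502.9  275.08 140.26] [-3.1409e+00 -8.0000e-04  2.9255e+00] F [-0.8 -0.4 -2.3] M [-0.02  0.01 -0.01] open 0.126 t 3.6
turn [-0.0002 -0.0003 -0.0781] shift [-0.3781 -1.1883  0.0015]
```

Emit:
{"fn": "carry_out", "kwargs": {
  "series": [
    [0,0,-0.0781,-0.315,-0.99,0,1],
    [0,0,-0.0781,-0.315,-0.99,0,1],
    [0,0,-0.0781,-0.315,-0.99,0,1],
    [0,0,-0.0781,-0.315,-0.99,0,1],
    [0,0,-0.0781,-0.315,-0.99,0,1],
    [0,0,-0.0781,-0.315,-0.99,0,1],
    [0,0,-0.0781,-0.315,-0.99,0,1]
  ]
}}

```text
clock: 4.47
eef_pos: [527.0, 18.0, 140.2]
tcp_rot: [3.141, -0.001, -3.111]
contact_force: [0.2, 1.3, -3.3]
opening: 0.115
grasp_force: 79.2
```

```bash
python3 go.py 531.55 -35.35 100 3.171
```

```text
at [526.96  18.01 140.24] [ 3.1412e+00 -1.5000e-03 -3.1114e+00] F [ 0.2  1.3 -3.3] M [-0.02 -0.    0.04] open 0.115 t 4.475
turn [ 0.0001 -0.0005  0.0003] shift [-0.0121 -0.214   0.1609]
```

Emit:
{"fn": "carry_out", "kwargs": {
  "series": [
    [0,0,0,-0.0121,-0.214,0,1],
    [0,0,0,-0.0121,-0.214,0,1],
    [0,0,0,-0.0121,-0.214,0.12,1],
    [0,0,0,-0.0121,-0.214,0.12,1],
    [0,0,0,-0.0121,-0.214,0.12,1],
    [0,0,0,-0.0121,-0.214,0.12,1]
  ]
}}

```text
clock: 5.22
eef_pos: [532.8, -36.0, 112.0]
tcp_rot: [-3.141, 0.001, -3.111]
contact_force: [0.4, -0.3, -2.8]
opening: 0.121
grasp_force: 79.6
```

```bash
python3 go.py 531.55 -35.35 70 3.171; cat > look.py <<'E'
import sys
from lib import *
from rig import r
tag,dz=sys.argv[1],float(sys.argv[2]); H=[518.36,-35.74,0,3.171]; s=r.sense(); y=s["tcp_rot"][2]; e=s["eef_pos"]
p0=[e[0]+13.2*np.cos(y),e[1]+13.2*np.sin(y),e[2]-dz,y]; tl=[]; ims={n:r.grab_frame(n) for n in("top","scene")}
V={n:(r.get_calibration(n),gray(ims[n])) for n in ims}
cs=[(rect(160,80,6),1)]
for v in(["top"],["scene"],["top","scene"]): q=fit([V[k] for k in v],cs,p0,(0,1,3) if len(v)==1 else(0,1,2,3),4); print(v,np.round(p0,3),np.round(q[0],3),q[1:])
for n in ims:
    c=V[n][0]; u0=proj(c,place(H,np.array([[0,0,50.]])))[0]; o=(u0-65).astype(int)
    a=cv2.resize(ims[n][o[1]:o[1]+130,o[0]:o[0]+130,::-1],None,fx=3,fy=3,interpolation=2)
    for P in(rect(160,80,6),circ(50,0,26.5,6)):
        for u in(proj(c,place(p0,P))-o+.5)*3-.5: cv2.circle(a,tuple(np.round(u).astype(int)),0,(0,0,255),-1)
    tl.append(a)
cv2.imwrite(f"pics/{tag}.png",np.hstack(tl))
E
python3 look.py l1 8.9
```

```text
at [532.77 -35.97 111.95] [-3.1415e+00  1.4000e-03 -3.1113e+00] F [ 0.4 -0.3 -2.8] M [-0.02 -0.    0.03] open 0.121 t 5.225
turn [-0.      0.0004  0.0003] shift [0.005  0.0026 0.1678]
['top'] [519.574 -36.371 103.052  -3.111] [515.449 -33.451 103.052  -3.054] (np.float64(0.28293563970759317), 35)
['scene'] [519.574 -36.371 103.052  -3.111] [521.014 -33.025 103.052  -3.159] (np.float64(0.25031479547771274), 98)
['top', 'scene'] [519.574 -36.371 103.052  -3.111] [517.709 -37.935  98.245  -3.143] (np.float64(0.26841689855749845), 127)
```

View pics/l1.png

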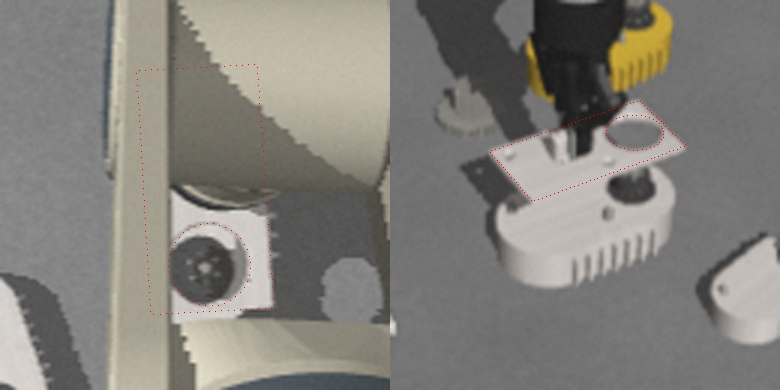

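```bash
python3 - <<'E'
from lib import *
from rig import r
s=r.sense(); e=s["eef_pos"]; y=s["tcp_rot"][2]; p0=np.array([e[0]+13.2*np.cos(y),e[1]+13.2*np.sin(y),e[2]-8.9,y]); print(p0)
c=r.get_calibration("top"); im=r.grab_frame("top"); cv2.imwrite("pics/top2.png",im[:,:,::-1])
u0=proj(c,place(p0,np.array([[50,0,6.]])))[0]; o=(u0-[30,30]).astype(int); a=cv2.resize(im[o[1]:o[1]+60,o[0]:o[0]+60,::-1],None,fx=9,fy=9,interpolation=cv2.INTER_NEAREST)
for P,z in((rect(160,80,6),0),(circ(50,0,26.5,6),0)):
    for u in(proj(c,place(p0,P))-o+.5)*9-.5: cv2.circle(a,tuple(np.round(u).astype(int)),1,(0,0,255),-1)
H=[518.36,-35.74,0,3.171]
for P in(stadium(180,100,40),circ(50,0,18,60),circ(50,0,7.5,80)):
    for u in(proj(c,place(H,P))-o+.5)*9-.5: cv2.circle(a,tuple(np.round(u).astype(int)),1,(0,180,0),-1)
cv2.imwrite("pics/z2.png",a)
E
```

```text
[519.42939678 -36.64597262 102.91986504  -3.1117288 ]
```

View pics/z2.png

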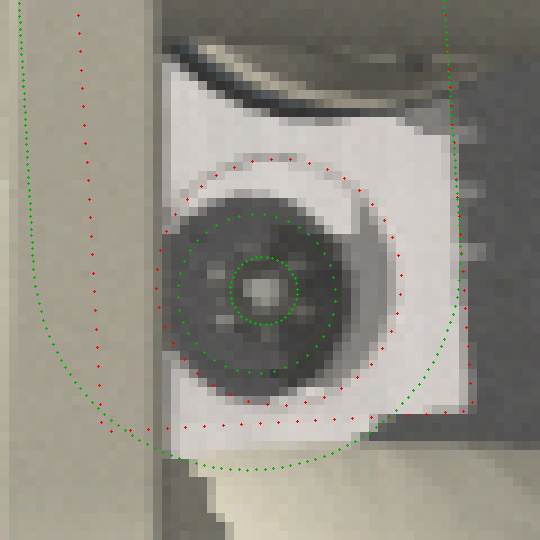

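Emit:
{"fn": "carry_out", "kwargs": {
  "series": [
    [0,0.0004,0.0003,0.0045,0.0037,0.1,1],
    [0,0.0004,0.0003,0.0045,0.0037,0.178,1],
    [0,0.0004,0.0003,0.0045,0.0037,0.178,1],
    [0,0.0004,0.0003,0.0045,0.0037,0.178,1],
    [0,0.0004,0.0003,0.0045,0.0037,0.178,1]
  ]
}}

```text
clock: 6.0
eef_pos: [531.7, -35.7, 67.5]
tcp_rot: [-3.141, 0.0, -3.113]
contact_force: [-0.1, 0.2, -3.4]
opening: 0.122
grasp_force: 79.6
```

```bash
python3 go.py 531.55 -35.35 48.5 3.171
```

```text
at [531.69 -35.68  67.49] [-3.1414e+00  4.0000e-04 -3.1131e+00] F [-0.1  0.2 -3.4] M [ 0.06 -0.03 -0.07] open 0.122 t 6.0
turn [-0.      0.0001 -0.0003] shift [0.0006 0.0014 0.076 ]
```

Emit:
{"fn": "carry_out", "kwargs": {
  "series": [
    [0,0,0,0.0005,0.001,0.025,1],
    [0,0,0,0.0005,0.001,0.04,1],
    [0,0,0,0.0005,0.001,0.05,1],
    [0,0,0,0.0005,0.001,0.058,1],
    [0,0,0,0.0005,0.001,0.058,1],
    [0,0,0,0.0005,0.001,0.058,1]
  ],
  "force": 50
}}

```text
clock: 6.75
eef_pos: [530.9, -35.4, 52.1]
tcp_rot: [-3.142, -0.001, -3.113]
contact_force: [-0.6, 0.9, -3.4]
opening: 0.123
grasp_force: 79.6
```

```bash
python3 go.py 531.55 -35.35 48.5 3.171
```

```text
at [530.87 -35.37  52.09] [-3.1416e+00 -1.1000e-03 -3.1131e+00] F [-0.6  0.9 -3.4] M [-0.1 -0.  -0. ] open 0.123 t 6.75
turn [-0.     -0.0004 -0.0003] shift [-0.0027  0.      0.0144]
```

Emit:
{"fn": "carry_out", "kwargs": {
  "series": [
    [0,0,0,0,0,0.01,1],
    [0,0,0,0,0,0.015,1],
    [0,0,0,0,0,0.018,1],
    [0,0,0,0,0,0.018,1],
    [0,0,0,0,0,0.018,1]
  ]
}}

```text
clock: 7.38
eef_pos: [531.0, -35.4, 49.4]
tcp_rot: [-3.142, -0.001, -3.113]
contact_force: [-8.2, 0.4, 24.4]
opening: 0.121
grasp_force: 83.9
```

```bash
python3 go.py 531.55 -35.35 48.5 3.171
```

```text
at [531.04 -35.39  49.41] [-3.1415e+00 -6.0000e-04 -3.1130e+00] F [-8.2  0.4 24.4] M [ 0.08  1.26 -0.05] open 0.121 t 7.375
turn [-0.     -0.0002 -0.0003] shift [-0.002   0.0001  0.0036]
```

Emit:
{"fn": "carry_out", "kwargs": {
  "series": [
    [0,0,0,0,0,-0.006,0.6],
    [0,0,0,0,0,-0.006,0.2],
    [0,0,0,0,0,-0.006,-0.2],
    [0,0,0,0,0,-0.12,-0.6],
    [0,0,0,0,0,-0.3,-1],
    [0,0,0,0,0,-0.45,-1],
    [0,0,0,0,0,-0.45,-1]
  ]
}}

```text
clock: 8.25
eef_pos: [532.9, -35.5, 162.7]
tcp_rot: [-3.141, 0.004, -3.113]
contact_force: [0.1, 0.4, 0.7]
opening: 0.999
grasp_force: 0.0
```

```bash
python3 go.py 534.1 -259.1 110 0; python3 -c "
import numpy as np
for f in (43.5,103.5,163.5): print(np.radians(f),np.radians(f)+np.pi/2)"
```

```text
at [532.91 -35.48 162.71] [-3.1411  0.004  -3.113 ] F [0.1 0.4 0.7] M [ 0.02 -0.01  0.01] open 0.999 t 8.25
turn [-2.000e-03 -2.000e-04 -9.909e-01] shift [ 0.0217 -0.8941  0.2112]
0.7592182246175333 2.3300145514124297
1.806415775814131 3.3772121026090276
2.853613327010729 4.4244096538056255
```

```bash
python3 go.py 534.1 -259.1 70 3.377
```

```text
at [532.91 -35.48 162.71] [-3.1411  0.004  -3.113 ] F [0.1 0.4 0.7] M [ 0.02 -0.01  0.01] open 0.999 t 8.25
turn [-0.0003  0.0013 -0.0658] shift [ 0.0224 -0.894   0.3712]
```

Emit:
{"fn": "carry_out", "kwargs": {
  "series": [
    [0,0,-0.0658,0.022,-0.894,0.05,-1],
    [0,0,-0.0658,0.022,-0.894,0.05,-1],
    [0,0,-0.0658,0.022,-0.894,0.05,-1],
    [0,0,-0.0658,0.022,-0.894,0.1,-1],
    [0,0,-0.0658,0.022,-0.894,0.36,-1],
    [0,0,-0.0658,0.022,-0.894,0.36,-1],
    [0,0,-0.0658,0.022,-0.894,0.36,-1]
  ]
}}

```text
clock: 9.12
eef_pos: [531.7, -258.5, 70.3]
tcp_rot: [3.141, -0.002, -2.906]
contact_force: [-0.1, 0.1, 1.7]
opening: 1.006
grasp_force: 0.0
```

```bash
python3 go.py 534.1 -259.1 14 3.377; cat > pl.py <<'E'
from lib import *
from rig import r
ims={n:r.grab_frame(n) for n in("top","scene")}; V={n:(r.get_calibration(n),gray(ims[n])) for n in ims}
H=[518.36,-35.74,40,3.171]
for v in(["top"],["scene"],["top","scene"]): print(v,[np.round(x,3) for x in fit([V[k] for k in v],PL,H,(0,1,3) if len(v)==1 else(0,1,2,3),4)])
c=V["top"][0]
a=np.arange(360)*np.pi/180
for rad in(8.5,10,11.5):
    u=proj(c,circ(468.4,-37.2,rad,72,360)); I=map_coordinates(ims["top"].mean(2),[u[:,1],u[:,0]],order=1); f=(I*np.exp(-6j*a)).mean(); print("shaft",round(abs(f),1),round(-np.degrees(np.angle(f))/6,1))
t=[]
for n in ims:
    for w in((518,-36,50),(534,-259,40)):
        o=(proj(V[n][0],np.array([w],float))[0]-50).astype(int); o=np.maximum(o,0); t.append(cv2.resize(ims[n][o[1]:o[1]+100,o[0]:o[0]+100,::-1],(300,300),interpolation=2))
cv2.imwrite("pics/pl.png",np.vstack([np.hstack(t[:2]),np.hstack(t[2:])]))
E
python3 pl.py
```

```text
at [ 531.68 -258.47   70.32] [ 3.1406e+00 -2.1000e-03 -2.9058e+00] F [-0.1  0.1  1.7] M [ 0.01 -0.01  0.  ] open 1.006 t 9.125
turn [ 0.0003 -0.0007  0.0001] shift [-0.0093 -0.0049  0.2253]
['top'] [array([518.529, -34.805,  40.   ,   3.166]), np.float64(0.248), np.int64(119)]
['scene'] [array([517.202, -38.967,  40.   ,   3.158]), np.float64(0.251), np.int64(113)]
['top', 'scene'] [array([518.758, -34.602,  43.583,   3.165]), np.float64(0.249), np.int64(234)]
shaft 10.2 6.6
shaft 12.1 5.9
shaft 7.8 5.6
```

View pics/pl.png

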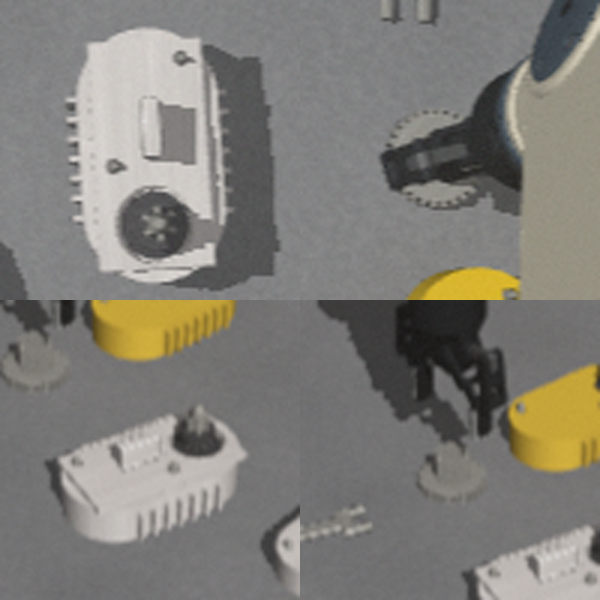

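The plate lies on the case with both pins through it. The fingers straddle the gear boss, so I'm descending to grip.

Emit:
{"fn": "carry_out", "kwargs": {
  "series": [
    [0,0,0,-0.007,-0.004,0.1,-1],
    [0,0,0,-0.007,-0.004,0.2,-0.7],
    [0,0,0,-0.007,-0.004,0.222,-0.3],
    [0,0,0,-0.007,-0.004,0.222,-0.1],
    [0,0,0,-0.007,-0.004,0.222,0],
    [0,0,0,-0.007,-0.004,0.222,0]
  ]
}}

```text
clock: 9.98
eef_pos: [534.2, -259.8, 15.5]
tcp_rot: [-3.141, -0.0, -2.906]
contact_force: [0.7, 0.5, -0.3]
opening: 0.495
grasp_force: 0.0
```

```bash
python3 go.py 534.1 -259.1 14.5 3.377
```

```text
at [ 534.16 -259.75   15.51] [-3.1409e+00 -1.0000e-04 -2.9063e+00] F [ 0.7  0.5 -0.3] M [-0.04 -0.02 -0.01] open 0.495 t 9.975
turn [-0.0002 -0.     -0.    ] shift [-0.0004  0.0026  0.0041]
```

Emit:
{"fn": "carry_out", "kwargs": {
  "series": [
    [0,0,0,0,0.002,0.003,0.2],
    [0,0,0,0,0.002,0.003,0.5],
    [0,0,0,0,0.002,0.003,1],
    [0,0,0,0,0.002,0.003,1],
    [0,0,0,0,0.002,0.003,1],
    [0,0,0,0,0.002,0.003,1]
  ],
  "force": 90
}}

```text
clock: 10.72
eef_pos: [533.8, -259.2, 14.6]
tcp_rot: [-3.141, -0.001, -2.906]
contact_force: [-1.1, 0.2, 8.4]
opening: 0.382
grasp_force: 89.6
```

```bash
python3 go.py 534.1 -259.1 14.5 3.377
```

```text
at [ 533.82 -259.2    14.61] [-3.1413e+00 -6.0000e-04 -2.9064e+00] F [-1.1  0.2  8.4] M [0.09 0.25 0.02] open 0.382 t 10.725
turn [-0.0001 -0.0002 -0.0001] shift [-0.0012  0.0001  0.0004]
```

Emit:
{"fn": "carry_out", "kwargs": {
  "series": [
    [0,0,0,0,0,-0.1,1],
    [0,0,0,0,0,-0.3,1],
    [0,0,0,0,0,-0.48,1],
    [0,0,0,0,0,-0.48,1],
    [0,0,0,0,0,-0.48,1]
  ]
}}

```text
clock: 11.35
eef_pos: [532.9, -258.7, 133.0]
tcp_rot: [3.141, -0.002, -2.906]
contact_force: [-0.3, -0.5, -2.2]
opening: 0.377
grasp_force: 89.7
```

```bash
python3 go.py 468.2 -37.2 135 3.246
```

```text
at [ 532.91 -258.69  133.03] [ 3.1406e+00 -2.1000e-03 -2.9064e+00] F [-0.3 -0.5 -2.2] M [0.   0.01 0.03] open 0.377 t 11.35
turn [ 0.0003 -0.0007  0.0416] shift [ 0.0452  0.9219 -0.0069]
```

Emit:
{"fn": "carry_out", "kwargs": {
  "series": [
    [0,0,0.0416,0.045,0.922,-0.007,1],
    [0,0,0.0416,0.045,0.922,-0.007,1],
    [0,0,0.0416,0.045,0.922,-0.007,1],
    [0,0,0.0416,0.045,0.922,-0.007,1],
    [0,0,0.0416,0.045,0.922,-0.007,1],
    [0,0,0.0416,0.045,0.922,-0.007,1],
    [0,0,0.0416,0.045,0.922,-0.007,1],
    [0,0,0.0416,0.045,0.922,-0.007,1]
  ]
}}

```text
clock: 12.35
eef_pos: [469.1, -38.3, 135.4]
tcp_rot: [3.142, -0.002, -3.038]
contact_force: [-0.4, -0.7, -2.1]
opening: 0.383
grasp_force: 90.5
```

```bash
python3 go.py 468.2 -37.2 105 3.246; python3 - <<'E'
from lib import *
from rig import r
t=[];s=r.sense();e=s["eef_pos"]
for n in("top","scene"):
    im=r.grab_frame(n);c=r.get_calibration(n);o=(proj(c,np.array([[468,-37,90.]]))[0]-35).astype(int)
    a=cv2.resize(im[o[1]:o[1]+70,o[0]:o[0]+70,::-1],(385,385),interpolation=2)
    for P,k in((circ(e[0],e[1],36.5,e[2]-14.6),(0,0,255)),(circ(468.4,-37.2,7.5,80),(0,255,0)),(circ(468.4,-37.2,18,60),(0,255,0))):
        for u in(proj(c,P)-o+.5)*5.5-.5: cv2.circle(a,tuple(np.round(u).astype(int)),1,k,-1)
    t.append(a)
cv2.imwrite("pics/gs.png",np.hstack(t))
E
```

```text
at [469.09 -38.31 135.36] [ 3.1415e+00 -1.6000e-03 -3.0384e+00] F [-0.4 -0.7 -2.1] M [-0.01  0.02 -0.01] open 0.383 t 12.35
turn [ 0.     -0.0005 -0.0004] shift [0.0029 0.0048 0.1215]
```

View pics/gs.png

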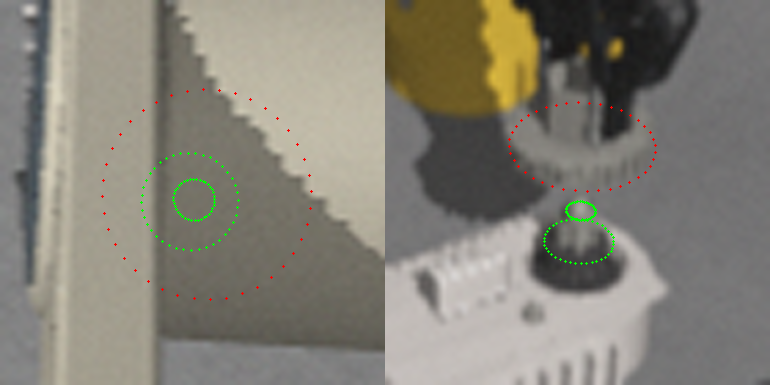

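Emit:
{"fn": "carry_out", "kwargs": {
  "series": [
    [0,0,0,0.003,0.0048,0.06,1],
    [0,0,0,0.003,0.0048,0.12,1],
    [0,0,0,0.003,0.0048,0.12,1],
    [0,0,0,0.003,0.0048,0.12,1],
    [0,0,0,0.003,0.0048,0.12,1]
  ]
}}

```text
clock: 13.08
eef_pos: [468.3, -36.4, 105.9]
tcp_rot: [-3.142, -0.001, -3.037]
contact_force: [-0.5, -0.1, -1.8]
opening: 0.38
grasp_force: 90.4
```

```bash
python3 go.py 468.2 -37.2 92 3.246
```

```text
at [468.34 -36.37 105.88] [-3.1416e+00 -7.0000e-04 -3.0369e+00] F [-0.5 -0.1 -1.8] M [-0.01  0.   -0.01] open 0.38 t 13.075
turn [-0.     -0.0002  0.0001] shift [ 0.0008 -0.0032  0.0555]
```

Emit:
{"fn": "carry_out", "kwargs": {
  "series": [
    [0,0,0,0.0005,-0.0025,0.02,1],
    [0,0,0,0.0005,-0.0025,0.04,1],
    [0,0,0,0.0005,-0.0025,0.055,1],
    [0,0,0,0.0005,-0.0025,0.055,1],
    [0,0,0,0.0005,-0.0025,0.055,1]
  ]
}}

```text
clock: 13.7
eef_pos: [468.0, -37.0, 91.9]
tcp_rot: [3.141, -0.001, -3.037]
contact_force: [-0.8, 0.2, -2.3]
opening: 0.382
grasp_force: 90.4
```

```bash
python3 go.py 468.2 -37.2 88 3.246
```

```text
at [467.97 -37.01  91.87] [ 3.1415e+00 -1.3000e-03 -3.0370e+00] F [-0.8  0.2 -2.3] M [-0.01 -0.02  0.03] open 0.382 t 13.7
turn [ 0.     -0.0004  0.0001] shift [-0.0008 -0.0009  0.0155]
```

Emit:
{"fn": "carry_out", "kwargs": {
  "series": [
    [0,0,0,0,0,0.008,1],
    [0,0,0,0,0,0.013,1],
    [0,0,0,0,0,0.017,1],
    [0,0,0,0,0,0.021,1],
    [0,0,0,0,0,0.021,1],
    [0,0,0,0,0,0.021,1]
  ]
}}

```text
clock: 14.45
eef_pos: [467.9, -37.0, 86.6]
tcp_rot: [3.142, -0.001, -3.037]
contact_force: [-0.7, 0.5, -1.6]
opening: 0.373
grasp_force: 90.4
```

```bash
python3 go.py 468.2 -37.2 68 3.246
```

```text
at [467.93 -36.99  86.62] [ 3.1415e+00 -1.3000e-03 -3.0369e+00] F [-0.7  0.5 -1.6] M [ 0.03 -0.02 -0.01] open 0.373 t 14.45
turn [ 0.     -0.0004  0.0001] shift [-0.0011 -0.001   0.0745]
```

Emit:
{"fn": "carry_out", "kwargs": {
  "series": [
    [0,0,0,0,0,0.01,1],
    [0,0,0,0,0,0.02,1],
    [0,0,0,0,0,0.03,1],
    [0,0,0,0,0,0.04,1],
    [0,0,0,0,0,0.04,1],
    [0,0,0,0,0,0.04,1]
  ]
}}

```text
clock: 15.2
eef_pos: [467.9, -37.0, 76.6]
tcp_rot: [3.141, -0.001, -3.037]
contact_force: [-0.2, -0.9, -2.7]
opening: 0.386
grasp_force: 90.4
```

```bash
python3 go.py 468.2 -37.2 66.6 3.246
```

```text
at [467.88 -37.01  76.6 ] [ 3.1415e+00 -1.4000e-03 -3.0370e+00] F [-0.2 -0.9 -2.7] M [-0.06  0.05  0.03] open 0.386 t 15.2
turn [ 0.     -0.0004  0.0001] shift [-0.0013 -0.0009  0.04  ]
```

Emit:
{"fn": "carry_out", "kwargs": {
  "series": [
    [0,0,0,0,0,0.01,1],
    [0,0,0,0,0,0.02,1],
    [0,0,0,0,0,0.03,1],
    [0,0,0,0,0,0.036,1],
    [0,0,0,0,0,0.041,1],
    [0,0,0,0,0,0.041,1],
    [0,0,0,0,0,0.041,1]
  ],
  "force": 110
}}

```text
clock: 16.08
eef_pos: [468.0, -37.0, 66.9]
tcp_rot: [-3.142, -0.001, -3.037]
contact_force: [-3.3, -0.2, 10.3]
opening: 0.38
grasp_force: 111.8
```

```bash
python3 go.py 468.2 -37.2 66.6 3.246
```

```text
at [468.01 -37.05  66.91] [-3.1416e+00 -1.0000e-03 -3.0370e+00] F [-3.3 -0.2 10.3] M [-0.09  0.65  0.  ] open 0.38 t 16.075
turn [-0.     -0.0003  0.0001] shift [-0.0007 -0.0007  0.0013]
```

Emit:
{"fn": "carry_out", "kwargs": {
  "series": [
    [0,0,0,0,0,0.003,1],
    [0,0,0,0,0,0.005,1],
    [0,0,0,0,0,0.005,1],
    [0,0,0,0,0,0.005,1]
  ]
}}

```text
clock: 16.58
eef_pos: [468.1, -37.0, 66.5]
tcp_rot: [-3.142, -0.001, -3.037]
contact_force: [-7.2, -0.2, 24.6]
opening: 0.379
grasp_force: 114.4
```

```bash
python3 go.py 468.2 -37.2 66.6 3.246
```

```text
at [468.09 -37.05  66.5 ] [-3.1415e+00 -9.0000e-04 -3.0370e+00] F [-7.2 -0.2 24.6] M [-0.04  1.39 -0.  ] open 0.379 t 16.575
turn [-0.     -0.0003  0.0001] shift [-0.0004 -0.0007 -0.0004]
```

Emit:
{"fn": "carry_out", "kwargs": {
  "series": [
    [0,0,0,0,0,0.002,1],
    [0,0,0,0,0,0.002,1],
    [0,0,0,0,0,0.002,1],
    [0,0,0,0,0,0.002,1],
    [0,0,0,0,0,0.002,1],
    [0,0,0,0,0,0.002,1]
  ]
}}

```text
clock: 17.32
eef_pos: [468.2, -37.1, 66.5]
tcp_rot: [-3.142, -0.001, -3.037]
contact_force: [-9.9, -0.1, 32.1]
opening: 0.377
grasp_force: 115.3
```

```bash
python3 go.py 468.2 -37.2 66.6 3.246; python3 - <<'E'
from lib import *
from rig import r
n="scene";im=r.grab_frame(n);c=r.get_calibration(n);o=(proj(c,np.array([[490,-37,60.]]))[0]-45).astype(int)
a=cv2.resize(im[o[1]:o[1]+90,o[0]:o[0]+90,::-1],(585,585),interpolation=2)
for P,k in((circ(468.4,-37.2,36.5,64),(0,0,255)),(place([518.4,-35.7,40,3.171],rect(160,80,6)),(0,255,0))):
    for u in(proj(c,P)-o+.5)*6.5-.5: cv2.circle(a,tuple(np.round(u).astype(int)),1,k,-1)
cv2.imwrite("pics/end.png",a)
E
```

```text
at [468.16 -37.07  66.47] [-3.1415e+00 -7.0000e-04 -3.0371e+00] F [-9.9 -0.1 32.1] M [-0.03  1.73  0.01] open 0.377 t 17.325
turn [-0.     -0.0002  0.    ] shift [-0.0001 -0.0006 -0.0005]
```

View pics/end.png

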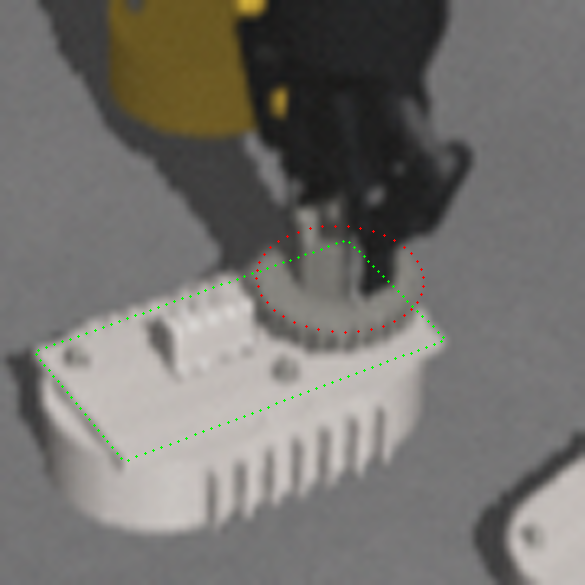

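The plate outline matches the seated pose, and the gear disc sits at the home level. The push ends on a hard stop: force rose to 32 N with no further travel.

```bash
python3 -c "
from rig import r
print(r.sign_off())"
```

```text
the job is handed in; nothing more can be done
None
```

I handed the job in at about 17 s: the plate is seated over both pins, and the meshed gear is still held pressed home against the spring collar at about 32 N; no verdict was returned.

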